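# Hang the one-sided bottle carrier on the weighing arm

### The job

Pick up the white bottle carrier, which is loaded at one end only, and hang it on the bar of the weighing stand's arm by the notch on the bottle's side, from which it hangs level. The arm is sprung: ease the weight onto it slowly and let go only when the arm carries all of it, so that the arm never drops or springs back and the carrier neither tips nor swings. Leave the carrier hanging there still and level, clear of the bench, and do not shift anything else on the bench.

Things in the scene. Friction and masses are not known exactly. Their poses are not given: they have to be found in the camera images.
- carrier: White plastic two-place bottle carrier, 72 (x) x 176 (y) x 206 mm high, 0.25 to 0.85 kg (unknown); origin at the centre of its underside, z up. A small brown bottle is fixed in its +y place, the -y place is empty: the mass centre lies near (0, +36, 62) mm, under the notch on the bottle's side. End posts at y = +-84 mm carry an upright plate along the top.
- plate_top (a point): Top edge of the carrier's upright plate, straight above its mass centre, at (0, +36, 206) mm on the carrier. The plate lies in the carrier's y-z plane, is 10 mm thick (x), reaches from 160 to 206 mm above the carrier's underside, and can be pinched from above along its length.
- notch (a point): Middle of the ceiling of the notch on the bottle's side, at (0, +36, 160) mm on the carrier, axes as the carrier's. Teeth 10 mm long hang from the plate's lower edge (ends at 150 mm) and leave three like notches, open downwards and right through in x, 18 mm wide, at y = -36, 0 and +36 mm.
- cap_top (a point): Top of the bottle's blue cap, at (0, +52, 110) mm on the carrier. From here up to the teeth (40 mm) the space under the plate is open from both x sides.
- stand: Weighing stand fixed to the bench; origin on the bench straight below the middle of its bar (point bar_mid), z up. Beige housing 120 x 130 x 70 mm from x = +75 to +195 mm; out of it a 16 mm steel post rises at x = +95 mm, and from its top a level round bar, 10 mm thick, runs to -x (towards the robot) and ends in an upturned tip. Nothing stands above bar and tip.
- bar_mid (a point): Point on the top of the bar, midway, 265 mm above the bench when unloaded; moves with the arm; axes as the stand's, x along the bar towards the post (axis 95 mm away). The carrier, its plate across the bar, may hang from 35 mm before (tip side) to 40 mm behind this point.
- bar_tip (a point): Highest point of the bar's upturned tip, 60 mm on the robot's side of bar_mid and 12 mm above the bar's top; the tip is 10 mm thick.
- weigh_arm (a joint): How far the arm (post and bar) has sunk, m: 0 unloaded, at most 0.090. It rides on a spring of 110 N/m with 0.5 N preload and little damping; the carrier makes it sink 18 to 72 mm, by its weight. The weighing gear is jolted if the arm sinks or springs back faster than 0.05 m/s, or if it is pressed with more than 15 N.
- beaker: Bystander, to be left alone: glass beaker, 64 mm wide, 75 mm high; origin at its underside.
- spanner: Bystander, to be left alone: steel open-ended spanner lying flat; origin at its underside.
- amber_bottle: Bystander, to be left alone: brown bottle, 68 mm wide, 140 mm high; origin at its underside.
- jar: Bystander, to be left alone: white jar, 60 mm wide, 70 mm high; origin at its underside.
- vial_tray: Bystander, to be left alone: grey divided tray, 100 x 140 x 40 mm; origin at its underside.
- filter_box: Bystander, to be left alone: small carton, 70 x 50 x 35 mm; origin at its underside.
Not all that is in view belongs to the job. Several things have the shape of the carrier; the one meant has the colours described above.

How it is judged:
By the outcome, as a careful person would: the job done as asked, in the order asked, and still so for the second after the job is handed in, with the robot touching nothing.
It also fails if it takes over 70 s, if anything falls off the work surface, if the arm or the gripper's body presses on something with over 40 N, if the wrist force passes 120 N, or if a joint passes its speed limit or range.

### The arm

A 6-joint arm with a two-finger parallel gripper is mounted at the origin on the work surface. World frame = base frame: x ahead of the robot, y to its left, z up, the work surface at z = 0. Lengths are in m, angles in degrees, forces in N, time in s.
With the tool pointing down it reaches from about 0.25 to 0.725 m from the base axis. Payload 9.7 kg.
Tool frame: the origin (TCP) lies midway between the tips of the shut fingers; the grasp point (between the pads) lies 19 mm behind it; z points along the fingers, y is the line along which they close (so a half turn about z gives the same grasp; the last joint's range is limited). The gripper opens to 85 mm and grips with 20 to 120 N. Pads are 22 mm wide; open, the fingers measure 114 mm over their backs; the gripper's body (76 mm by 85 mm) begins 54 mm behind the grasp point. The pads swing forward as they close: fully open they stand 13 mm farther back than shut.
Start: joints at [68.927, 4.979, 10.078, 95.1, 0, 90], TCP at [0.198, 0.513, 0.231] pointing down, gripper open.
Joint ranges: [-179.16, 179.16], [-48.56, 103.87], [-65.8, 70.77], [-126.05, 130.52], [-82.76, 87.17], [-180, 180]. Speed limits (degrees/s): [127.2, 127.2, 147.25, 180, 180, 180].

### API

Orientations are given as [roll, pitch, yaw] about the fixed x, y, z axes, in that order (R = Rz(yaw) Ry(pitch) Rx(roll)).
In Python, from workcell import * gives the robot as it stands.
- The arm moves only by the tool servo_tool, never from a script. Its argument "moves" is a list of rows, each a list of 4 numbers: the shift along the world's x, y, z in fractions of the full range, 1 being 75 cm, then the turn about the world's z in normalised numbers (1 is 2 pi rad). A call has 1 to 20 rows; each row is the pose to reach, as a shift and turn from the pose commanded when the call began; what a row does not reach only later rows make up. A row lasts 1/12 s, in which the tool goes at most 41.7 mm and 7.16 degrees, less where a joint would pass 70% of its speed; a pose out of reach is approached as far as the arm can. Shift and turn numbers lie between -1 and 1, and a call with a number outside is refused. A call with a gripper value outside its range is refused whole. "claw" is the closure, from 0 (fully open) to 1 (shut), set as the call begins (left out, the last holds). The fingers move at their own pace and stop on an object; "force" is the grip in N (left out, the last holds). Time passes only in rows, so rows that repeat a pose let the fingers close. It gives the time, the measured TCP pose, the force, the opening and the grip force at its end, in the units of the state.
- get_obs(): the state, without advancing time (a new reading comes with each control period).
- camera(name): name is "scene" or "top" or "wrist"; returns the picture (400x640x3 uint8, red, green, blue); there is no depth.
- get_calibration(name): a dict with "fx", "fy", "cx", "cy" (pixels), "rvec" (rotation vector, rad) and "tvec" (3), from world to camera coordinates, as OpenCV has them; the wrist camera has in their place "tool_from_camera" (4x4, takes a point from camera to tool coordinates, whose origin is the TCP and whose axes are the flange's). Camera axes: x right, y down, z forward; pixel columns grow to the right and rows downward; lengths in m; the calibration is good to about 2 mm. A picture is of the moment at which its call begins: read the wrist's pose just before it. get_calibration takes no time and is no camera call.
- job_done(): hands the job in; it is judged then, once.
The state is a dict: "time": time; "q": joint angles; "qd": joint speeds; "joint_efforts": joint torques, N m; "ee_pos": TCP position; "tcp_rot": TCP orientation; "wrist_force": force on the tool from outside, world axes, zero at the start; "torque": the same for the moment, N m; "opening": finger opening in m; "grasp_force": force on a finger pad.
Only numpy, scipy, OpenCV 4.12 (cv2) and the standard library are available. Lean on these libraries where they do the work, as an engineer would, in place of code of your own. Each camera call takes 0.05 s, during which the arm holds its last target. There are 200 camera calls.

## Working session

There is one attempt and no reset: what is moved stays moved. The work goes in short steps, Python scripts to look and compute and a tool call to move; the robot and the scene stay as the last step left them, time stands still between calls to the robot, and variables do not carry over. Pictures are saved under pics/ and viewed, at most 10 in all, crops included, and the job is handed in when it is done.

Besides the shell and the picture viewer there is one more tool, called after ">>>" as name(argument=value, ...), one argument or row to a line, values as JSON. servo_tool: Moves the arm, as the interface text tells. Its arguments: {"type":"object","properties":{"moves":{"type":"array","items":{"type":"array","items":{"type":"number"}}},"claw":{"type":"number"},"force":{"type":"number"}},"required":["moves"]}

```bash
mkdir -p pics; cat > h.py <<'E'
from workcell import *
import numpy as np, cv2
from scipy.spatial.transform import Rotation as Ro
def snap(n,f):
    o=get_obs(); im=camera(n); cv2.imwrite('pics/'+f,im[:,:,::-1]); return o,im
def P(n,o=None):
    c=get_calibration(n); K=np.array([[c['fx'],0,c['cx']],[0,c['fy'],c['cy']],[0,0,1.]])
    if 'rvec' in c:
        R=cv2.Rodrigues(np.array(c['rvec'],float))[0]; t=np.array(c['tvec'],float).reshape(3)
    else:
        T=np.eye(4); T[:3,:3]=Ro.from_euler('xyz',o['tcp_rot'],degrees=True).as_matrix(); T[:3,3]=o['ee_pos']
        M=np.linalg.inv(T@np.array(c['tool_from_camera'])); R,t=M[:3,:3],M[:3,3]
    return K@np.c_[R,t]
def tri(*pp):  # (P,(u,v)) pairs
    A=np.vstack([[u*p[2]-p[0],v*p[2]-p[1]] for p,(u,v) in pp]); X=np.linalg.svd(A)[2][-1]; return X[:3]/X[3]
def onz(p,uv,z):
    A=np.array([uv[0]*p[2]-p[0],uv[1]*p[2]-p[1]]); return np.r_[np.linalg.solve(A[:,:2],-A[:,2]*z-A[:,3]),z]
def proj(p,X): x=p@np.r_[X,1]; return x[:2]/x[2]
E
python3 - <<'E'
from h import *
for n in('scene','top','wrist'): o,_=snap(n,n+'0.png'); print(n,get_calibration(n))
print(o)
E
```

```text
scene {'fx': 496.67687158517333, 'fy': 496.67687158517333, 'cx': 318.02625878712587, 'cy': 198.72329041047794, 'rvec': array([ 1.70751659,  2.15057631, -0.60504023]), 'tvec': array([ 0.26292054, -0.35756306,  1.88369131])}
top {'fx': 395.8331363609121, 'fy': 395.8331363609121, 'cx': 319.51175525249874, 'cy': 202.79285424985542, 'rvec': array([ 2.1168786 , -2.12842348,  0.21374312]), 'tvec': array([-0.12782154,  0.58687413,  1.31949523])}
wrist {'fx': 307.082478641941, 'fy': 307.082478641941, 'cx': 322.7984023026826, 'cy': 203.46267230304102, 'tool_from_camera': array([[ 3.13021392e-04, -9.59683834e-01, -2.81081555e-01,
         7.10474829e-02],
       [ 9.99999909e-01,  2.18603627e-04,  3.67263503e-04,
        -3.89988005e-04],
       [-2.91011399e-04, -2.81081644e-01,  9.59683815e-01,
        -1.43009460e-01],
       [ 0.00000000e+00,  0.00000000e+00,  0.00000000e+00,
         1.00000000e+00]])}
{'time': 0.1, 'q': array([6.89278586e+01, 5.00785476e+00, 1.00382321e+01, 9.50999879e+01,
       1.17581756e-03, 8.99970027e+01]), 'qd': array([-0.19866133, -0.12868381,  0.16776072,  0.05584554, -0.07832639,
       -0.08459383]), 'joint_efforts': array([ 1.39576423e-03, -5.21562052e+01,  4.65655088e+01,  1.60846504e-02,
        8.27142344e-05,  1.86234303e-05]), 'ee_pos': array([0.19766644, 0.51302335, 0.23064805]), 'tcp_rot': array([-1.79930389e+02, -1.17945818e-03,  1.58930854e+02]), 'wrist_force': array([ 0.11083745, -0.36369239,  0.82167297]), 'torque': array([-0.03698342, -0.00326683, -0.00888973]), 'grasp_force': 0.0, 'opening': 0.0849921853677261}
```

View pics/scene0.png

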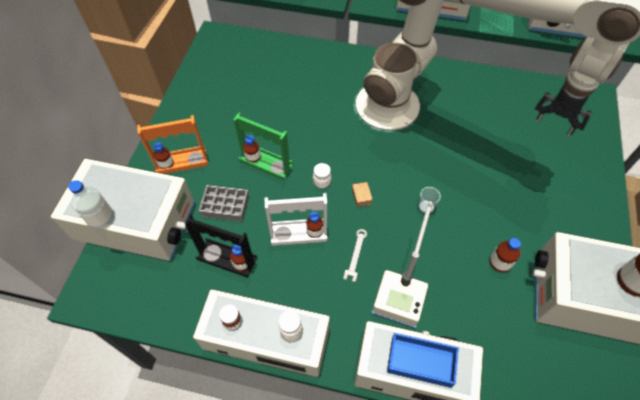

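View pics/top0.png

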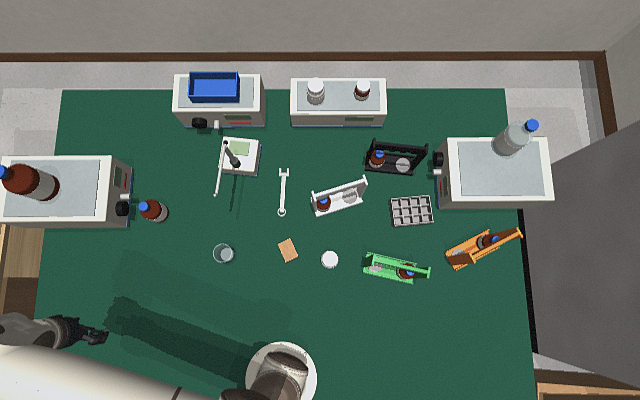

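Carrier-shaped things in the scene view: orange (172,145), green (263,147), black (223,250), white (298,218). In the top view the white one is at (338,195). The stand's bar runs in the scene view from about (408,283) to (435,200), and in the top view from (232,155) to (216,194). I choose the white carrier and check it in close crops.

```bash
python3 - <<'E'
import cv2,numpy as np
s=cv2.imread('pics/scene0.png');t=cv2.imread('pics/top0.png')
def c(im,x,y,w,h):return cv2.resize(im[y:y+h,x:x+w],None,fx=5,fy=5,interpolation=cv2.INTER_CUBIC)
a=np.hstack([c(s,260,185,75,65),c(t,300,170,80,65)])
b=np.hstack([c(s,375,180,75,55)*1,c(t,205,130,80,55)])
cv2.imwrite('pics/crop1.png',np.vstack([a,b])); print(np.vstack([a,b]).shape)
E
```

```text
(600, 775, 3)
```

View pics/crop1.png

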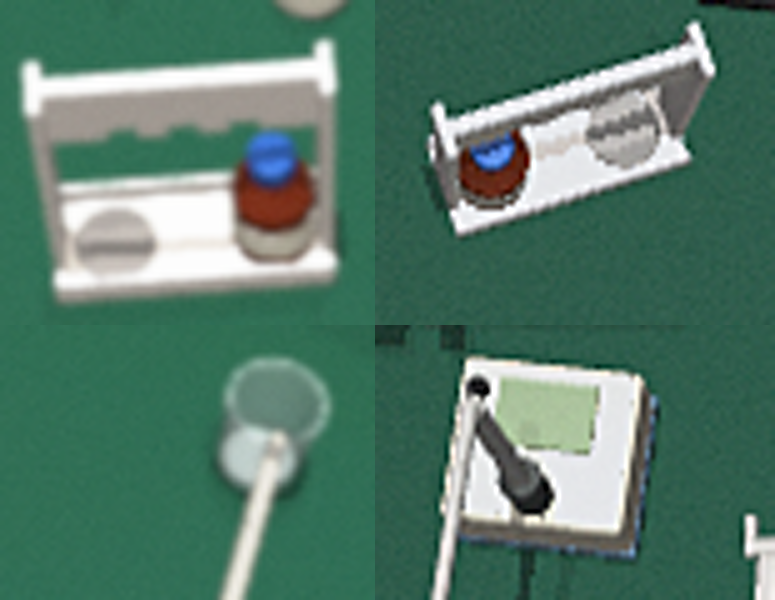

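Close crop: the chosen one is white, with the brown bottle and blue cap at its scene-right (world +y) end. The plate ends are at scene (266.6,202.6)/(325,198.6) and top (365.4,180)/(314,195.4). The bar tip is at scene (430.6,202.4) and top (216,194), and the post top is at about top (225.6,142).

```bash
python3 - <<'E'
from h import *
s,t=P('scene'),P('top')
A=tri((s,(266.6,202.6)),(t,(365.4,180)));B=tri((s,(325,198.6)),(t,(314,195.4)))
C=tri((s,(314.5,214)),(t,(323.5,199.5))) # cap approx
tip=tri((s,(430.6,202.4)),(t,(216,194)))
print('plate',A,B,np.linalg.norm(A-B),'cap',C,'tip',tip,'post z.27',onz(t,(225.6,142),.27))
yaw=np.arctan2(*(B-A)[[1,0]])-np.pi/2; print('yaw',np.degrees(yaw))
S=cv2.imread('pics/scene0.png');T=cv2.imread('pics/top0.png')
M=(A+B)/2; Rz=Ro.from_euler('z',yaw).as_matrix()
post=onz(t,(225.6,142),.27); d=post-tip; ys=np.arctan2(d[1],d[0]); print('stand yaw',np.degrees(ys),np.hypot(*d[:2]))
Rs=Ro.from_euler('z',ys).as_matrix(); bm=tip+Rs@[.06,0,0]; bm[2]=0
print('carrier c',M,'bm',bm)
cw=[M*[1,1,0]+Rz@np.array(p) for p in [(0,.084,.206),(0,-.084,.206),(.036,.088,0),(-.036,.088,0),(-.036,-.088,0),(.036,-.088,0),(0,.052,.11),(0,.036,.206)]]
st=[bm+Rs@np.array(p) for p in [(-.06,0,.277),(0,0,.265),(.095,0,.265),(.095,0,.07),(.075,.065,.07),(.075,-.065,.07),(.195,-.065,.07),(.195,.065,.07)]]
def c(im,p,x,y,w,h):
    r=cv2.resize(im[y:y+h,x:x+w],None,fx=4,fy=4,interpolation=cv2.INTER_CUBIC)
    for X in cw+st:
        u=(proj(p,X)-[x,y]+.5)*4; cv2.circle(r,tuple(int(round(v)) for v in u),3,(0,255,255),1)
    return r
r=np.vstack([np.hstack([c(S,s,260,185,80,75),c(T,t,300,165,80,75)]),np.hstack([c(S,s,370,190,80,75*1),c(T,t,200,130,80,75)])])
cv2.imwrite('pics/fit1.png',r)
E
```

```text
plate [ 0.6299631  -0.27353174  0.20181189] [ 0.58071765 -0.11219812  0.20445806] 0.16870284968667312 cap [ 0.58653849 -0.14320051  0.11171861] tip [0.57073459 0.17593084 0.27537258] post z.27 [0.73278058 0.15287383 0.27      ]
yaw 16.97427643353217
stand yaw -8.098077906368529 0.1636781201163707
carrier c [ 0.60534037 -0.19286493  0.20313498] bm [0.6301363  0.16747876 0.        ]
```

View pics/fit1.png

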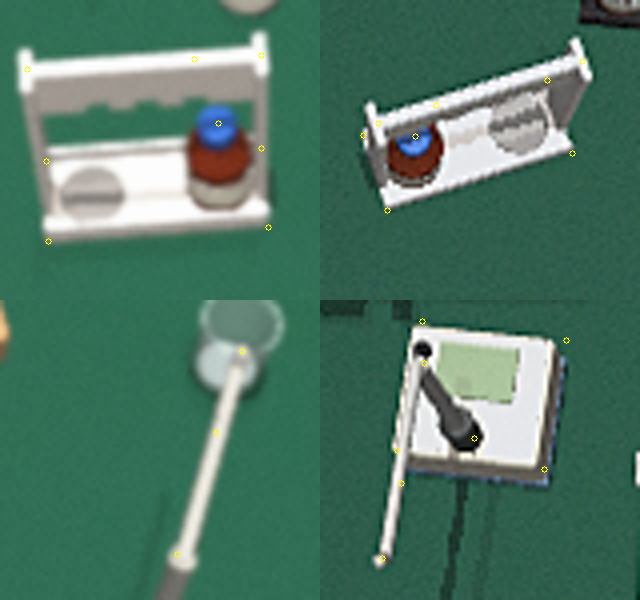

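The white carrier's heights check (plate 0.202–0.204, cap 0.112, tip 0.275) and its length of 169 mm fits. The base corners overlay within 1–3 px. I'll move above the plate, aligned with it, for a wrist view. The tool turn is from yaw 159° to 107°, which is −0.906 rad.

Units first: shifts go in shares of 75 cm and turns go in shares of 2 pi rad. So -61.2 cm / 75 = -0.816, -57.8 cm / 75 = -0.7707, -0.9 rad / 6.2832 = -0.1432.

>>> servo_tool(
  moves=[
    [0,0,0.0533,0],
    [0,0,0.1067,0],
    [0.0267,-0.04,0.1467,-0.008],
    [0.0533,-0.0907,0.1467,-0.0159],
    [0.08,-0.136,0.1467,-0.0239],
    [0.1067,-0.1813,0.1467,-0.0318],
    [0.1333,-0.2267,0.1467,-0.0398],
    [0.16,-0.272,0.1467,-0.0477],
    [0.1867,-0.3173,0.1467,-0.0557],
    [0.2133,-0.3627,0.1467,-0.0637],
    [0.24,-0.408,0.1467,-0.0716],
    [0.2667,-0.4533,0.1467,-0.0796],
    [0.2933,-0.4987,0.1467,-0.0875],
    [0.32,-0.544,0.1467,-0.0955],
    [0.3467,-0.5893,0.1467,-0.1035],
    [0.3733,-0.6347,0.1467,-0.1114],
    [0.4,-0.68,0.1467,-0.1194],
    [0.4267,-0.7253,0.1467,-0.1273],
    [0.4533,-0.7707,0.1467,-0.1353],
    [0.48,-0.816,0.1467,-0.1432],
  ],
)

```text
time: 1.82
ee_pos: [0.5583, -0.1008, 0.3411]
tcp_rot: [-180.0, -0.0, 107.2]
wrist_force: [1.8, 0.1, 0.7]
opening: 0.0857
grasp_force: 0.0
```

Scaled: -7 cm / 75 = -0.0933, -5 cm / 75 = -0.0667, -0.006 rad / 6.2832 = -0.001.

>>> servo_tool(
  moves=[
    [0.0267,-0.0453,0,-0.001],
    [0.04,-0.0667,0,-0.001],
    [0.0533,-0.0933,0,-0.001],
    [0.0533,-0.0933,0,-0.001],
    [0.0533,-0.0933,0,-0.001],
    [0.0533,-0.0933,0,-0.001],
  ],
)

```text
time: 2.32
ee_pos: [0.5976, -0.1684, 0.3411]
tcp_rot: [-180.0, -0.0, 107.0]
wrist_force: [-0.9, -0.1, -0.3]
opening: 0.0853
grasp_force: 0.0
```

```bash
python3 - <<'E'
from h import *
from scipy.optimize import least_squares
o,im=snap('wrist','w1.png'); np.save('w1.npy',P('wrist',o)); p=P('wrist',o)
print(o['ee_pos'],o['tcp_rot'],o['q'],o['time'])
# stand refine
s,t=P('scene'),P('top')
tc=lambda u,v:((u/4)-.5+200-80,(v-300)/4-.5+130)
sc=lambda u,v:(u/4-.5+370,(v-300)/4-.5+190)
obs=[(t,tc(413,327),(.195,.065,.07)),(t,tc(556,340),(.195,-.065,.07)),(t,tc(547,468),(.075,-.065,.07)),(t,tc(380,558),(-.06,0,.277)),(s,sc(242,350),(-.06,0,.277)),(s,sc(183,558),(.095,0,.265))]
f=lambda a:np.concatenate([proj(P_,np.r_[a[:2],0]+Ro.from_euler('z',a[2]).as_matrix()@np.array(X))-uv for P_,uv,X in obs])
r=least_squares(f,[.63,.167,-.1],loss='soft_l1'); print(r.x,np.degrees(r.x[2]),r.fun.reshape(-1,2).round(1))
E
```

```text
[ 0.59758839 -0.16841901  0.34107928] [-1.79975315e+02 -2.99765722e-02  1.07013329e+02] [-1.57449287e+01  2.07380850e+01  4.14800031e+01  1.10778897e+02
  1.18521874e-02  5.72417315e+01] 2.3167
[ 0.62952959  0.16909376 -0.11261908] -6.452597950341067 [[ 0.1 -1. ]
 [ 0.6 -0.5]
 [-1.8 -0.1]
 [ 0.5  0.3]
 [ 0.1 -0.1]
 [ 0.2 -0.8]]
```

View pics/w1.png

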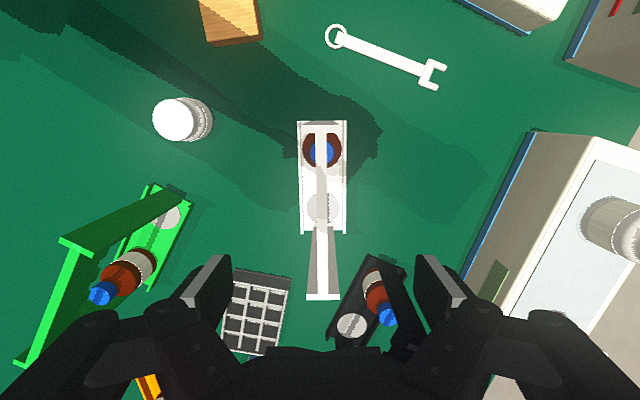

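Wrist view: the carrier is centred between the fingers. The plate top runs from about (321,133) at the bottle end to (322,297), and the blue cap is at (322,153).

```bash
python3 - <<'E'
from h import *
p=np.load('w1.npy')
a,b=onz(p,(321.2,133),.206),onz(p,(322.5,297),.206); print(a,b,np.linalg.norm(a-b),np.degrees(np.arctan2(a[1]-b[1],a[0]-b[0]))-90)
s,t=P('scene'),P('top')
print('cap',onz(p,(322,153),.11), 'tri -y end',tri((p,(322.5,297)),(s,(266.6,202.6)),(t,(365.4,180))),'tri +y',tri((p,(321.2,133)),(s,(325,198.6)),(t,(314,195.4))))
g=np.array([.5953,-.1584])
im=cv2.imread('pics/w1.png')
r=cv2.resize(im[110:310,270:370],None,fx=3,fy=3); 
for M,y in [((.6053,-.1929),17.),((.6045,-.1934),17.)]:
  for q in [(0,.088,.206),(0,-.088,.206),(.036,.088,0),(-.036,.088,0),(-.036,-.088,0),(.036,-.088,0),(0,.052,.11)]:
    print(q,proj(p,np.r_[M,0]+Ro.from_euler('z',y,degrees=True).as_matrix()@np.array(q)).round(1))
E
```

```text
[ 0.58035701 -0.11670037  0.206     ] [ 0.62997649 -0.27491115  0.206     ] 0.16580935944285796 17.412934460838343
cap [ 0.58937707 -0.14453674  0.11      ] tri -y end [ 0.63025549 -0.2737498   0.20347457] tri +y [ 0.58060815 -0.11311258  0.20435266]
(0, 0.088, 0.206) [323.  123.8]
(0, -0.088, 0.206) [322.9 299. ]
(0.036, 0.088, 0) [346.5 119.6]
(-0.036, 0.088, 0) [299.2 119.6]
(-0.036, -0.088, 0) [301.4 228.1]
(0.036, -0.088, 0) [344.2 228.1]
(0, 0.052, 0.11) [322.9 152.1]
(0, 0.088, 0.206) [321.9 124.1]
(0, -0.088, 0.206) [322.  299.2]
(0.036, 0.088, 0) [345.9 119.8]
(-0.036, 0.088, 0) [298.6 119.8]
(-0.036, -0.088, 0) [300.9 228.2]
(0.036, -0.088, 0) [343.7 228.2]
(0, 0.052, 0.11) [322.1 152.3]
```

Both views agree: the plate centre is at (0.605,−0.193), yaw 17°, top at 0.204–0.206. That puts plate_top at (0.5945,−0.1585). I go down to TCP z 0.171 and grip.

>>> servo_tool(
  moves=[
    [-0.004,0.0133,0,0],
    [-0.004,0.0133,-0.04,0],
    [-0.004,0.0133,-0.08,0],
    [-0.004,0.0133,-0.12,0],
    [-0.004,0.0133,-0.16,0],
    [-0.004,0.0133,-0.1867,0],
    [-0.004,0.0133,-0.2067,0],
    [-0.004,0.0133,-0.22,0],
    [-0.004,0.0133,-0.2267,0],
    [-0.004,0.0133,-0.2267,0],
    [-0.004,0.0133,-0.2267,0],
  ],
)

```text
time: 3.28
ee_pos: [0.5949, -0.1584, 0.1724]
tcp_rot: [179.9, 0.0, 107.0]
wrist_force: [0.5, -0.2, 0.6]
opening: 0.0852
grasp_force: 0.0
```

>>> servo_tool(
  moves=[
    [0,0,0,0],
    [0,0,0,0],
    [0,0,0,0],
    [0,0,0,0],
    [0,0,0,0],
    [0,0,0,0],
    [0,0,0,0],
    [0,0,0,0],
    [0,0,0,0],
    [0,0,0,0],
    [0,0,0,0],
    [0,0,0,0],
  ],
  claw=1,
  force=60,
)

```text
time: 4.28
ee_pos: [0.5947, -0.1588, 0.1712]
tcp_rot: [-180.0, -0.0, 107.0]
wrist_force: [0.5, 0.6, 0.5]
opening: 0.0091
grasp_force: 59.6
```

Scaled: 2 cm / 75 = 0.0267, 1.5 cm / 75 = 0.02.

>>> servo_tool(
  moves=[
    [0,0,0.004,0],
    [0,0,0.008,0],
    [0,0,0.0133,0],
    [0,0,0.02,0],
    [0,0,0.0267,0],
    [0,0,0.0267,0],
    [0,0,0.0267,0],
    [0,0,0.0267,0],
    [0,0,0.0267,0],
    [0,0,0.0267,0],
  ],
)

```text
time: 5.12
ee_pos: [0.5946, -0.1588, 0.191]
tcp_rot: [-180.0, -0.0, 107.0]
wrist_force: [0.6, -0.4, -6.0]
opening: 0.0091
grasp_force: 58.8
```

The carrier weighs about 6 N, lifted level. I lift it to the threading height (bar between cap and teeth), back off, and cross to 110 mm before bar_mid, turning −0.41 rad to face the bar (stand yaw −6.5°, bar_mid (0.6295,0.169)).

Scaled: 17 cm / 75 = 0.2267, -7.5 cm / 75 = -0.1, -0.16 rad / 6.2832 = -0.0255.

>>> servo_tool(
  moves=[
    [0,0,0.008,0],
    [-0.0053,0,0.0213,0],
    [-0.0133,0,0.04,0],
    [-0.0267,0,0.06,0],
    [-0.04,0,0.08,0],
    [-0.0533,0,0.1,0],
    [-0.0667,0,0.12,-0.0032],
    [-0.08,0,0.1373,-0.0064],
    [-0.0907,0.008,0.148,-0.0095],
    [-0.0973,0.0187,0.1533,-0.0127],
    [-0.1,0.032,0.1547,-0.0159],
    [-0.1,0.0507,0.1547,-0.0191],
    [-0.1,0.072,0.1547,-0.0223],
    [-0.1,0.096,0.1547,-0.0255],
    [-0.1,0.12,0.1547,-0.0286],
    [-0.1,0.144,0.1547,-0.0318],
    [-0.1,0.168,0.1547,-0.035],
    [-0.1,0.192,0.1547,-0.0382],
    [-0.1,0.2133,0.1547,-0.0414],
    [-0.1,0.2267,0.1547,-0.043],
  ],
)

```text
time: 6.78
ee_pos: [0.5193, 0.0126, 0.3083]
tcp_rot: [179.9, -0.0, 91.5]
wrist_force: [-0.3, -2.4, -5.9]
opening: 0.0089
grasp_force: 58.7
```

Scaled: 17 cm / 75 = 0.2267, 2.4 cm / 75 = 0.032, -0.14 rad / 6.2832 = -0.0223.

>>> servo_tool(
  moves=[
    [0,0.0133,0,-0.0032],
    [0,0.032,0,-0.0064],
    [0,0.0533,0,-0.0095],
    [0,0.0747,0,-0.0127],
    [0,0.096,0,-0.0159],
    [0,0.1173,0,-0.0191],
    [0,0.1387,0,-0.0223],
    [0,0.16,0,-0.0223],
    [0,0.1813,0,-0.0223],
    [0,0.2,0,-0.0223],
    [0,0.2133,0,-0.0223],
    [0,0.2227,0,-0.0223],
    [0,0.2267,0,-0.0223],
    [0,0.2267,0,-0.0223],
    [0,0.2267,0,-0.0223],
    [0,0.2267,0,-0.0223],
  ],
)

```text
time: 8.12
ee_pos: [0.5198, 0.1806, 0.3074]
tcp_rot: [180.0, 0.0, 83.5]
wrist_force: [0.6, -0.8, -6.7]
opening: 0.0092
grasp_force: 58.8
```

```bash
python3 - <<'E'
from h import *
o,im=snap('wrist','w2.png'); p=P('wrist',o); print(o['ee_pos'],o['tcp_rot'],o['time'],o['wrist_force'])
_,S=snap('scene','s2.png'); _,T=snap('top','t2.png'); s,t=P('scene'),P('top')
def model(a,ca):
    Rs=Ro.from_euler('z',a[2]).as_matrix(); st=[np.r_[a[:2],0]+Rs@np.array(q) for q in [(-.06,0,.277),(0,0,.265),(.095,0,.265),(.075,.065,.07),(.075,-.065,.07),(.195,-.065,.07),(.195,.065,.07)]]
    Rc=Ro.from_euler('z',ca[3]).as_matrix(); c=[ca[:3]+Rc@np.array(q) for q in [(0,.084,.206),(0,-.084,.206),(.036,.088,0),(-.036,.088,0),(-.036,-.088,0),(.036,-.088,0),(0,.036,.16),(0,.052,.11)]]
    return st+c
e=np.array(o['ee_pos']); y=np.radians(o['tcp_rot'][2]-90)
ca=np.r_[e+Ro.from_euler('z',y).as_matrix()@[0,-.036,-.171],y]; X=model([.6295,.1691,-.1126],ca)
def dr(im,p,x,y,w,h,k):
    r=cv2.resize(im[y:y+h,x:x+w,::-1],None,fx=k,fy=k,interpolation=cv2.INTER_CUBIC)
    for q in X:
        u=(proj(p,q)-[x,y]+.5)*k; cv2.circle(r,tuple(int(round(v)) for v in u),3,(0,255,255),1)
    return r
u=proj(s,e).astype(int); print(u)
a=dr(im,p,180,0,300,250,1.3); b=dr(S,s,355,150,110,93,3.5); c=dr(T,t,180,120,110,93,3.5)
b=cv2.resize(b,(400,325));
R=np.zeros((650,790,3),np.uint8); R[:325,:390]=a; R[:325,390:775]=dr(S,s,355,150,110,93,3.5)[:325]; R[325:650,390:775]=c[:325]; cv2.imwrite('pics/f2.png',R[:600+50][:600])
E
```

```text
[0.51980748 0.1806303  0.30736845] [1.79995762e+02 1.27246790e-02 8.34901838e+01] 8.1167 [ 0.5955648  -0.80708232 -6.70678712]
[436 180]
```

View pics/f2.png

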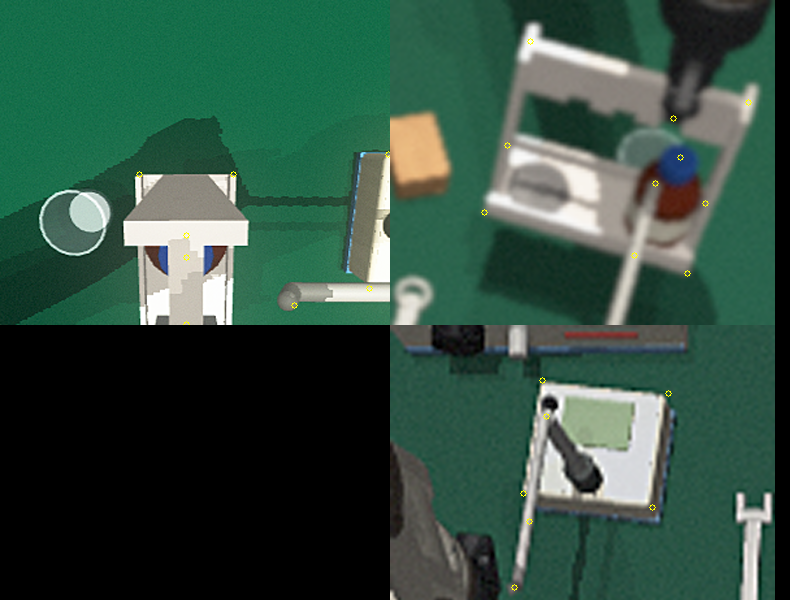

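Scene and top overlays fit the carrier and stand. In the wrist crop the bar runs parallel to the image x axis (centre row ≈293 of the crop), so the yaw is right, but the tip disc at (288,297) is a few px off the model. I'll zoom there for the lateral offset.

```bash
python3 - <<'E'
from h import *
o=get_obs(); p=P('wrist',o); im=cv2.imread('pics/w2.png')
x,y,w,h,k=380,190,190,80,4
r=cv2.resize(im[y:y+h,x:x+w],None,fx=k,fy=k,interpolation=cv2.INTER_CUBIC)
a=[.6295,.1691,-.1126]; Rs=Ro.from_euler('z',a[2]).as_matrix()
for q in [(xx,0,z) for xx in(-.045,-.02,0,.03) for z in(.265,.255)]+[(-.06,0,.277),(-.065,0,.277),(-.055,0,.277)]:
    u=(proj(p,np.r_[a[:2],0]+Rs@np.array(q))-[x,y]+.5)*k; cv2.circle(r,tuple(int(round(v)) for v in u),2,(0,0,255),-1)
for i in range(0,h,10): cv2.putText(r,str(y+i),(0,i*k+4),0,.35,(0,255,255),1)
for i in range(0,w,20): cv2.putText(r,str(x+i),(i*k,10),0,.35,(0,255,255),1)
cv2.imwrite('pics/z2.png',r)
E
```

```text
(no output)
```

View pics/z2.png

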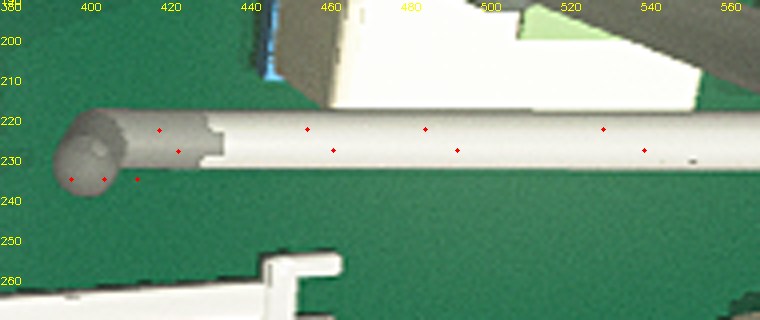

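Measured: the bar silhouette is centred at row 224.7 against the model's 225, and the tip disc is about 2 mm nearer the robot. The notch is about 0.4 mm off the bar axis, well inside the ±4 mm clearance. I thread along the bar by 105 mm, to 5 mm before bar_mid.

Scaled: 10.4 cm / 75 = 0.1387, 10.3 cm / 75 = 0.1373.

>>> servo_tool(
  moves=[
    [0.0027,-0.0001,0,0],
    [0.008,-0.0007,0,0],
    [0.016,-0.0013,0,0],
    [0.0253,-0.0024,0,0],
    [0.0347,-0.0035,0,0],
    [0.044,-0.0045,0,0],
    [0.0533,-0.0056,0,0],
    [0.0627,-0.0067,0,0],
    [0.072,-0.0077,0,0],
    [0.0813,-0.0087,0,0],
    [0.0907,-0.0097,0,0],
    [0.1,-0.0107,0,0],
    [0.1093,-0.0117,0,0],
    [0.1187,-0.0128,0,0],
    [0.1267,-0.0137,0,0],
    [0.1333,-0.0147,0,0],
    [0.1373,-0.0152,0,0],
    [0.1387,-0.0152,0,0],
    [0.1387,-0.0152,0,0],
    [0.1387,-0.0152,0,0],
  ],
)

```text
time: 9.93
ee_pos: [0.6236, 0.1699, 0.3074]
tcp_rot: [-180.0, -0.0, 83.5]
wrist_force: [-0.7, -0.6, -5.9]
opening: 0.0095
grasp_force: 58.7
```

```bash
cat >> h.py <<'E'
def fz(n=10):
    L=[]
    for i in range(n):
        camera('wrist'); o=get_obs(); L.append(np.r_[o['wrist_force'],o['ee_pos'][2]])
    L=np.array(L); print('F',L[:,:3].mean(0).round(2),'sd',L[:,2].std().round(2),'z',L[:,3].mean().round(5),'t',o['time'])
E
python3 - <<'E'
from h import *
fz(14); o,S=snap('scene','s3.png'); _,T=snap('top','t3.png'); _,W=snap('wrist','w3.png')
k=lambda im,x,y,w,h:cv2.resize(im[y:y+h,x:x+w,::-1],(390,int(390*h/w)),interpolation=cv2.INTER_CUBIC)
print(o['ee_pos'],o['tcp_rot'])
cv2.imwrite('pics/f3.png',np.hstack([k(S,360,170,100,100),k(W,220,80,250,250)]))
E
```

```text
F [-0.01 -0.04 -5.74] sd 0.55 z 0.30742 t 10.6333
[0.62373881 0.16981214 0.30729563] [-1.79999382e+02  1.78033026e-04  8.35237811e+01]
```

View pics/f3.png

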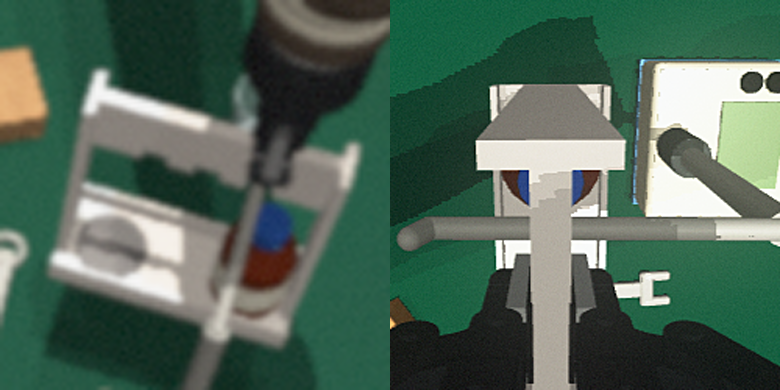

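The bar is through the window under the bottle-side notch, clear of cap and teeth. The carrier weighs about 5.74 N, so the expected sink is about 48 mm. I lower it, slowly past contact, which should come at TCP z ≈0.276.

Scaled: -2.75 cm / 75 = -0.0367, -2.7 cm / 75 = -0.036.

>>> servo_tool(
  moves=[
    [0,0,-0.0027,0],
    [0,0,-0.0067,0],
    [0,0,-0.0107,0],
    [0,0,-0.0147,0],
    [0,0,-0.0187,0],
    [0,0,-0.0213,0],
    [0,0,-0.024,0],
    [0,0,-0.0267,0],
    [0,0,-0.028,0],
    [0,0,-0.0293,0],
    [0,0,-0.0307,0],
    [0,0,-0.032,0],
    [0,0,-0.0333,0],
    [0,0,-0.0347,0],
    [0,0,-0.036,0],
    [0,0,-0.0367,0],
    [0,0,-0.0367,0],
    [0,0,-0.0367,0],
  ],
)

```text
time: 12.28
ee_pos: [0.6237, 0.1698, 0.2798]
tcp_rot: [-180.0, 0.0, 83.5]
wrist_force: [-0.2, 0.0, -5.7]
opening: 0.0092
grasp_force: 58.7
```

```bash
python3 -c "
from h import *
fz(10)"
```

```text
F [ 0.14 -0.03 -5.7 ] sd 0.46 z 0.27983 t 12.7833
```

Scaled: -1.5 cm / 75 = -0.02, -1.45 cm / 75 = -0.0193.

>>> servo_tool(
  moves=[
    [0,0,-0.0011,0],
    [0,0,-0.0021,0],
    [0,0,-0.0032,0],
    [0,0,-0.0043,0],
    [0,0,-0.0053,0],
    [0,0,-0.0064,0],
    [0,0,-0.0075,0],
    [0,0,-0.0085,0],
    [0,0,-0.0096,0],
    [0,0,-0.0107,0],
    [0,0,-0.012,0],
    [0,0,-0.0133,0],
    [0,0,-0.0147,0],
    [0,0,-0.016,0],
    [0,0,-0.0173,0],
    [0,0,-0.0187,0],
    [0,0,-0.0193,0],
    [0,0,-0.02,0],
    [0,0,-0.02,0],
    [0,0,-0.02,0],
  ],
)

```text
time: 14.45
ee_pos: [0.6238, 0.1698, 0.2649]
tcp_rot: [180.0, -0.0, 83.5]
wrist_force: [-0.5, 0.3, -4.6]
opening: 0.0093
grasp_force: 58.8
```

```bash
python3 -c "
from h import *
fz(12)"
```

```text
F [-0.55  0.09 -4.21] sd 0.5 z 0.26482 t 15.05
```

Contact is as expected (the arm is sinking about 10 mm, no side load). Continuing slowly.

Scaled: -2.38 cm / 75 = -0.0317, -2.34 cm / 75 = -0.0312.

>>> servo_tool(
  moves=[
    [0,0,-0.0011,0],
    [0,0,-0.0024,0],
    [0,0,-0.004,0],
    [0,0,-0.0059,0],
    [0,0,-0.0077,0],
    [0,0,-0.0096,0],
    [0,0,-0.0115,0],
    [0,0,-0.0133,0],
    [0,0,-0.0152,0],
    [0,0,-0.0171,0],
    [0,0,-0.0189,0],
    [0,0,-0.0208,0],
    [0,0,-0.0227,0],
    [0,0,-0.0245,0],
    [0,0,-0.0264,0],
    [0,0,-0.028,0],
    [0,0,-0.0293,0],
    [0,0,-0.0304,0],
    [0,0,-0.0312,0],
    [0,0,-0.0317,0],
  ],
)

```text
time: 16.72
ee_pos: [0.6238, 0.1698, 0.241]
tcp_rot: [180.0, -0.0, 83.5]
wrist_force: [0.8, -0.4, -1.9]
opening: 0.0094
grasp_force: 59.2
```

Scaled: -1.26 cm / 75 = -0.0168, -1.24 cm / 75 = -0.0165.

>>> servo_tool(
  moves=[
    [0,0,-0.0008,0],
    [0,0,-0.0019,0],
    [0,0,-0.0032,0],
    [0,0,-0.0048,0],
    [0,0,-0.0064,0],
    [0,0,-0.008,0],
    [0,0,-0.0096,0],
    [0,0,-0.0109,0],
    [0,0,-0.0123,0],
    [0,0,-0.0133,0],
    [0,0,-0.0144,0],
    [0,0,-0.0152,0],
    [0,0,-0.016,0],
    [0,0,-0.0165,0],
    [0,0,-0.0168,0],
    [0,0,-0.0168,0],
    [0,0,-0.0168,0],
    [0,0,-0.0168,0],
  ],
)

```text
time: 18.22
ee_pos: [0.6238, 0.1698, 0.2285]
tcp_rot: [180.0, -0.0, 83.5]
wrist_force: [-0.7, -0.6, -0.2]
opening: 0.0089
grasp_force: 59.4
```

```bash
python3 -c "
from h import *
fz(40)"
```

```text
F [-0.18 -0.02 -0.14] sd 0.46 z 0.22839 t 20.2167
```

Only −0.14 N remains. I lower 1.2 mm more, soften the grip, then check.

Scaled: -0.12 cm / 75 = -0.0016, -0.08 cm / 75 = -0.0011.

>>> servo_tool(
  moves=[
    [0,0,-0.0005,0],
    [0,0,-0.0011,0],
    [0,0,-0.0016,0],
    [0,0,-0.0016,0],
    [0,0,-0.0016,0],
    [0,0,-0.0016,0],
    [0,0,-0.0016,0],
    [0,0,-0.0016,0],
  ],
  force=20,
)

```text
time: 20.88
ee_pos: [0.6237, 0.1698, 0.2272]
tcp_rot: [-180.0, 0.0, 83.5]
wrist_force: [-0.7, -0.1, 0.1]
opening: 0.0099
grasp_force: 59.5
```

```bash
python3 -c "
from h import *
fz(30)"
```

```text
F [-0.15 -0.2   0.06] sd 0.46 z 0.22718 t 22.3833
```

The load is balanced. I open a little.

>>> servo_tool(
  moves=[
    [0,0,0,0],
    [0,0,0,0],
    [0,0,0,0],
    [0,0,0,0],
    [0,0,0,0],
    [0,0,0,0],
    [0,0,0,0],
    [0,0,0,0],
    [0,0,0,0],
    [0,0,0,0],
    [0,0,0,0],
    [0,0,0,0],
  ],
  claw=0.75,
  force=20,
)

```text
time: 23.38
ee_pos: [0.6238, 0.1698, 0.2272]
tcp_rot: [180.0, 0.0, 83.5]
wrist_force: [0.6, 0.2, 1.5]
opening: 0.021
grasp_force: 0.0
```

```bash
python3 - <<'E'
from h import *
o,S=snap('scene','s4.png'); _,W=snap('wrist','w4.png'); print(o['opening'],o['grasp_force'])
k=lambda im,x,y,w,h:cv2.resize(im[y:y+h,x:x+w,::-1],(390,int(390*h/w)),interpolation=cv2.INTER_CUBIC)
cv2.imwrite('pics/f4.png',np.hstack([k(S,360,170,100,100),k(W,220,130,250,250)]))
E
```

```text
0.020997771506808854 0.0
```

View pics/f4.png

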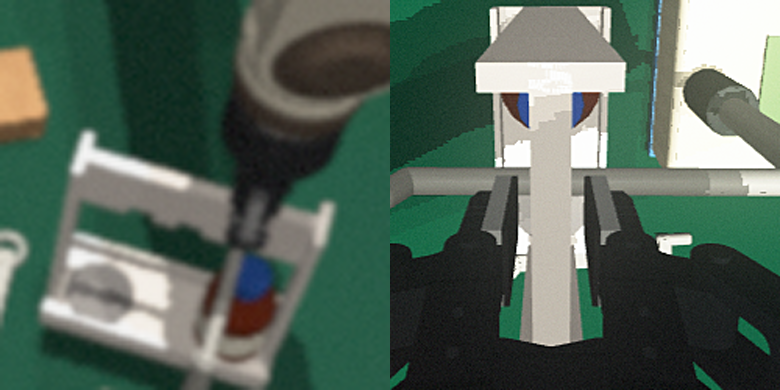

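Released: the pads are clear on both sides of the plate, and the carrier hangs level and hasn't moved. I withdraw straight up.

Scaled: 11 cm / 75 = 0.1467, 10 cm / 75 = 0.1333.

>>> servo_tool(
  moves=[
    [0,0,0.0027,0],
    [0,0,0.008,0],
    [0,0,0.016,0],
    [0,0,0.0267,0],
    [0,0,0.04,0],
    [0,0,0.0533,0],
    [0,0,0.0667,0],
    [0,0,0.08,0],
    [0,0,0.0933,0],
    [0,0,0.1067,0],
    [0,0,0.12,0],
    [0,0,0.1333,0],
    [0,0,0.1467,0],
    [0,0,0.1467,0],
    [0,0,0.1467,0],
    [0,0,0.1467,0],
    [0,0,0.1467,0],
    [0,0,0.1467,0],
    [0,0,0.1467,0],
    [0,0,0.1467,0],
  ],
)

```text
time: 25.15
ee_pos: [0.6237, 0.1698, 0.337]
tcp_rot: [-180.0, 0.0, 83.5]
wrist_force: [-0.7, -1.0, -0.2]
opening: 0.0212
grasp_force: 0.0
```

>>> servo_tool(
  moves=[
    [0,0,0,0],
    [0,0,0,0],
    [0,0,0,0],
    [0,0,0,0],
    [0,0,0,0],
    [0,0,0,0],
    [0,0,0,0],
    [0,0,0,0],
    [0,0,0,0],
    [0,0,0,0],
    [0,0,0,0],
    [0,0,0,0],
  ],
)

```text
time: 26.15
ee_pos: [0.6238, 0.1698, 0.3372]
tcp_rot: [180.0, -0.0, 83.5]
wrist_force: [1.3, -0.5, -0.4]
opening: 0.0211
grasp_force: 0.0
```

```bash
python3 - <<'E'
from h import *
o,S=snap('scene','s5.png'); _,W=snap('wrist','w5.png'); print(o['ee_pos'],o['wrist_force'],o['time'])
k=lambda im,x,y,w,h:cv2.resize(im[y:y+h,x:x+w,::-1],(390,int(390*h/w)),interpolation=cv2.INTER_CUBIC)
cv2.imwrite('pics/f5.png',np.hstack([k(S,360,170,100,100),k(W,195,75,250,250)]))
E
```

```text
[0.62377385 0.16982524 0.33717992] [ 1.33158256 -0.46570288 -0.42085706] 26.15
```

View pics/f5.png

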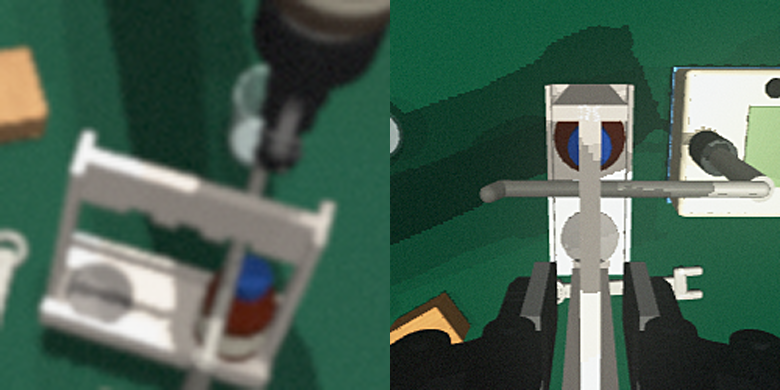

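The carrier hangs on the bar by the bottle-side notch, in the same place as before I withdrew, level, with the gripper clear above it. I hand the job in.

```bash
python3 -c "
from workcell import *
print(job_done())"
```

```text
the job is handed in; nothing more can be done
None
```

I handed the job in at about 26 s: the white carrier hangs still and level from the bar by its bottle-side notch, clear of the bench, with the gripper touching nothing. The judge's verdict was not shown.

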